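# Unlatch the terminal box cover and press the reset button under it

## Task

Reset the interlock terminal box on the worktop: press its snap tab fully in, push the released cover along its rails off the wiring bay until the bay is completely uncovered and the cover lies flat on the deck, then press the round reset button in the bay fully down and let it come back up. Only press and push with the fingertips: do not lift or tip the cover, and leave the objective, its tub and the post holder alone.

Things in the scene. Friction and masses are not known exactly. Their poses are not given: they have to be found in the camera images.
- housing: Aluminium terminal box fixed to the worktop, 183 x 104 mm. Origin: under it on the worktop; z up; the cover slides off towards local +x (within 0.9 rad of world +x). Deck and cover seat are level, z = 34 mm. Guide rails along both long sides (inner faces y = +-47 mm) and the stop strips at both ends reach z = 42 mm. Cable glands mark the -x end; feet reach x = -117 and +110 mm.
- bay (a point): Centre of the mouth of the open wiring bay under the cover (x = -51, y = 0, z = 34 mm of the housing). Bay: x = -89 to -13 mm, y = -38 to +38 mm, floor at z = 8 mm; terminal strips along both sides (|y| = 26 to 36 mm) reach z = 22 mm. Right of the box stands an open laptop, its lid 0.23 m high; left of it a drawer cabinet 0.2 m and a mirror mount 0.13 m high.
- front_stop (a point): Middle of the front stop strip's inner face at deck height (x = 83, y = 0, z = 34 mm of the housing), where the flat deck (x = -13 to 83 mm) ends. The cover's leading edge meets it after 90 mm of slide; the bay is wholly uncovered from 78.5 mm on.
- cover: Loose grey plastic cover of the bay, 84 (x) x 92 (y) mm, about 120 g; axes as the housing's. Origin: centre of its underside, seated at x = -49.5, y = 0, z = 34 mm of the housing. It rides on two 4 mm runners; the plate lies 4 to 9 mm above the origin (top at z = 43 mm). With the tab out its leading (+x) edge meets the tab (2 mm play); released it slides with a newton or two.
- rib_top (a point): Centre of the top of the cover's push rib, 20 mm behind (-x of) the cover's centre, 23 mm above its origin, 57 mm above the worktop. The rib stands across the slide: 8 mm thick (x), 60 mm long (y), 14 mm high above the plate, with 18 mm of flat plate behind it. Push its -x face towards housing +x.
- tab_top (a point): Centre of the top of the snap tab, a black plastic pad 36 (x) x 28 (y) mm in the deck just ahead of the cover's leading edge (centre at x = 12.5, y = 0 mm of the housing; the cover's edge is 18 mm from the centre). Out, it stands up to 10 mm above the deck, 44 mm above the worktop.
- snap_tab (a joint): How far the tab is pressed in (m, downwards): 0 out, 0.009 fully in (1 mm above the deck). Between them it needs about 4 N, without a spring: it stays in when pressed in. From about 0.007 on the cover passes over it.
- button_top (a point): Centre of the top of the reset button, a round black button 26 mm across, in the bay at x = -55, y = 0 mm of the housing; its top stands 30 mm above the worktop, below the seated cover.
- reset_button (a joint): How far the reset button is pressed (m, downwards): 0 up, 0.006 fully down; its spring needs about 1.5 N to start and 5 N fully down, and brings it back up when let go.
- objective_tub: Bystander: round frosted tub with a lid, 44 mm across, 64 mm high, loose on the worktop between robot and box. Origin: centre of its underside.
- objective_1: Bystander: microscope objective, 28 mm across, 52 mm high, standing loose between robot and box. Origin: centre of its underside.
- holder: Bystander: black post holder, 32 x 42 x 44 mm, standing loose beyond the box. Origin: centre of its underside.
Not all that is in view belongs to the job. What is shaped like the cover but purple is not meant.

How it is judged (in metres and radians):
On the way, in this order (a step that is already met when the one before it is completed fails the run):
1. the snap tab is pressed in, the cover still on its seat (value of joint snap_tab above 0.007 m and x of cover in the frame of housing below -0.04 m), for 0.1 s.
2. the cover has been pushed off the bay and lies flat on the deck (x of cover in the frame of housing above 0.029 m and y of cover in the frame of housing between -0.004 and 0.004 m and z of cover in the frame of housing between 0.031 and 0.037 m and angle between cover's own z axis and vertical below 0.06 rad), for 0.1 s.
3. the reset button is pressed down (all of step 2 and value of joint reset_button above 0.0045 m), for 0.05 s.
At the end, for the whole second after the job is handed in: The cover lies at rest, flat on the deck between the rails (within 4 mm sideways, 3 mm in height, 0.06 rad), slid at least 78.5 mm from its seat so that the bay is wholly uncovered; the tab is in (over 6.5 mm) and the button, pressed to over 4.5 mm before, is back up (under 1.5 mm) (all of step 2 and value of joint snap_tab above 0.0065 m and value of joint reset_button below 0.0015 m and linear speed of cover below 0.01 m/s); the robot touches nothing.
It fails at once if the cover is lifted (over 10 mm) or tipped (over 0.2 rad) (z of cover in the frame of housing above 0.044 m or angle between cover's own z axis and vertical above 0.2 rad).
It fails at once if the frosted objective tub is moved (over 15 mm) or tipped (distance of objective_tub from where it was at the start of the episode above 0.015 m or angle between objective_tub's own z axis and vertical above 0.3 rad).
It fails at once if the microscope objective is moved (over 15 mm) or tipped (distance of objective_1 from where it was at the start of the episode above 0.015 m or angle between objective_1's own z axis and vertical above 0.3 rad).
It fails at once if the post holder is moved (over 15 mm) or tipped (distance of holder from where it was at the start of the episode above 0.015 m or angle between holder's own z axis and vertical above 0.3 rad).
It also fails if it takes over 48 s, if anything falls off the work surface, if the arm or the gripper's body presses on something with over 40 N, if the wrist force passes 120 N, or if a joint passes its speed limit or range.

## Robot

A 7-joint arm with a two-finger parallel gripper is mounted at the origin on a cart in front of the work surface, level with it; the furniture and walls round the work are solid. World frame = base frame: x ahead of the robot, y to its left, z up, the work surface at z = 0. Lengths are in m, angles in degrees, forces in N, time in s.
With the tool pointing down it reaches from about 0.375 to 0.925 m from the base axis. Payload 3.1 kg.
Tool frame: the origin (TCP) lies at the very end of the fingers, on their centre line; the grasp point (between the pads) lies 19 mm behind it; z points along the fingers, y is the line along which they close (so a half turn about z gives the same grasp; the last joint's range is limited). The gripper opens to 85 mm and grips with 20 to 120 N. Pads are 22 mm wide; open, the fingers measure 114 mm over their backs; the gripper's body (76 mm by 85 mm) begins 54 mm behind the grasp point. The pads swing forward as they close: fully open they stand 13 mm farther back than shut.
Start: joints at [70.6, 21.939, 2.515, 91.553, -1.026, 66.532, -2.859], TCP at [0.155, -0.631, 0.231] pointing down, gripper open.
Joint ranges: [-149.38, 149.38], [-23.57, 123.04], [-84.95, 90], [0, 143.3], [-89.99, 269.99], [3.08, 112.72], [-163.45, 163.45]. Speed limits (degrees/s): [159.86, 159.86, 180, 180, 180, 180, 180].

## Interface

Orientations are given as a 3x3 rotation matrix whose columns are the frame's x, y, z axes.
In Python, from plant import r, hand, kinematics, get_state, snapshot, workorder gives the robot as it stands. Calls block until the motion is done:
- r.movep(position, orientation): joint-space move of the TCP to a pose.
- r.movel(position, attitude=None, rate=0.15): straight line of the TCP; attitude=None keeps the orientation; rate is the mean speed in m/s.
- r.move_joints(angles): joint-space move.
- hand.open_gripper() and hand.clamp(force=None): open the fingers fully, or close them until they stop; force is the grip in N (None keeps the last).
- r.wait(seconds).
- kinematics.inverse_kinematics(position, orientation): joint angles nearest the present ones, or None.
- get_state(): the state.
- snapshot(name): name is "scene" or "top"; returns a dict with "frame" (400x640x3 uint8, red, green, blue), "fov_y" (degrees; the focal length in pixels is half the picture's height over the tangent of half this angle, whatever the lens; pixels are square), "cx", "cy" (the principal point, pixels), "dist_coeffs" ([k1, k2, p1, p2, k3] as OpenCV has them; the pictures are not rectified), "world_to_cam" (4x4, takes a point from world to camera coordinates). Camera axes: x right, y up, looking along -z (the intrinsics and any distortion apply to the point x, -y, -z); pixel columns grow to the right and rows downward; lengths in m; the calibration is good to about 2 mm. A picture is of the moment at which its call begins. There is no depth.
A pose or a line that the arm cannot do raises r.PlanningError and nothing moves.
- workorder.sign_off(): hands the job in; it is judged then, once.
The state is a dict: "time": time; "joint_positions": joint angles; "joint_velocities": joint speeds; "joint_efforts": joint torques, N m; "tool_pos": TCP position; "tcp_rot": TCP orientation; "wrist_force": force on the tool from outside, world axes, zero at the start; "wrist_torque": the same for the moment, N m; "grip_width": finger opening in m; "grip_force": force on a finger pad.
Only numpy, scipy, OpenCV 4.12 (cv2) and the standard library are available. Lean on these libraries where they do the work, as an engineer would, in place of code of your own. Each camera call takes 0.05 s, during which the arm holds its last target. There are 200 camera calls.

## Working session

There is one attempt and no reset: what is moved stays moved. The work goes in short steps, each a Python script; the robot and the scene stay as the last script left them, time stands still between calls to the robot, and variables do not carry over. Pictures are saved under pics/ and viewed, at most 10 in all, crops included, and the job is handed in when it is done.

```bash
ls; mkdir -p pics
python3 - <<'E'
from plant import *
import cv2,pickle
for n in("scene","top"):
    s=snapshot(n);pickle.dump(s,open(n+'.pkl','wb'));cv2.imwrite(f'pics/{n}0.png',s['frame'][...,::-1])
    print({k:v for k,v in s.items() if k!='frame'})
print(get_state())
E
```

```text
pics
{'fov_y': 49.447641311347056, 'cx': 320.1590220634922, 'cy': 198.17421258818675, 'dist_coeffs': array([-0.01959224,  0.        ,  0.        ,  0.        ,  0.        ]), 'world_to_cam': array([[ 0.69422171, -0.7196234 ,  0.01408506, -0.48143998],
       [ 0.52026161,  0.51522774,  0.68107873, -0.27455904],
       [-0.4973772 , -0.46549172,  0.73207471, -0.66844186],
       [ 0.        ,  0.        ,  0.        ,  1.        ]])}
{'fov_y': 42.39041017794419, 'cx': 322.4300988093386, 'cy': 192.12712960689566, 'dist_coeffs': array([0.02295563, 0.        , 0.        , 0.        , 0.        ]), 'world_to_cam': array([[ 8.83602859e-04, -9.99995010e-01, -3.03307354e-03,
        -1.10617766e-01],
       [ 9.91396688e-01,  4.79002188e-04,  1.30890710e-01,
        -5.76256693e-01],
       [-1.30888604e-01, -3.12263447e-03,  9.91392164e-01,
        -1.13845772e+00],
       [ 0.00000000e+00,  0.00000000e+00,  0.00000000e+00,
         1.00000000e+00]])}
{'time': 0.1, 'joint_positions': array([70.59806587, 21.98861224,  2.51125565, 91.64129299, -1.02392613,
       66.53184476, -2.85940767]), 'joint_velocities': array([ 0.04773347, -0.13874215,  0.05208278, -0.19494103, -0.01204257,
       -0.03274685,  0.08301141]), 'joint_efforts': array([ 2.78878448e-03, -4.34731901e+01,  1.02973223e+00, -2.50454468e+01,
        1.09565444e-02,  5.46562689e-03, -9.98245753e-06]), 'tool_pos': array([ 0.15481595, -0.63040004,  0.22998772]), 'tcp_rot': array([[ 9.71119042e-01,  2.38594379e-01, -7.26847661e-04],
       [ 2.38595437e-01, -9.71116283e-01,  2.31976492e-03],
       [-1.52370729e-04, -2.42619042e-03, -9.99997045e-01]]), 'wrist_force': array([ 0.27744688,  0.70885197, -0.27505453]), 'wrist_torque': array([0.00124635, 0.02513413, 0.05468325]), 'grip_force': 0.0, 'grip_width': 0.08540988543378164}
```

View pics/scene0.png

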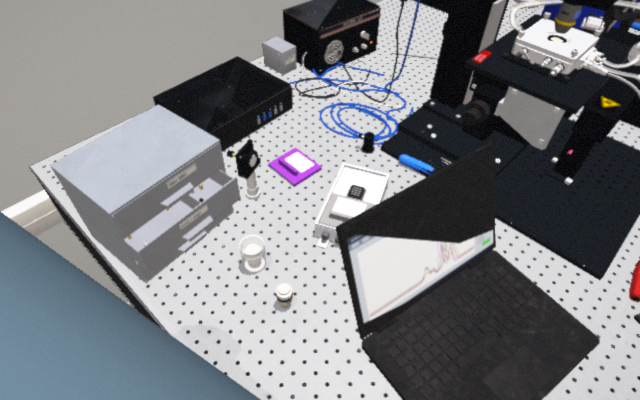

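View pics/top0.png

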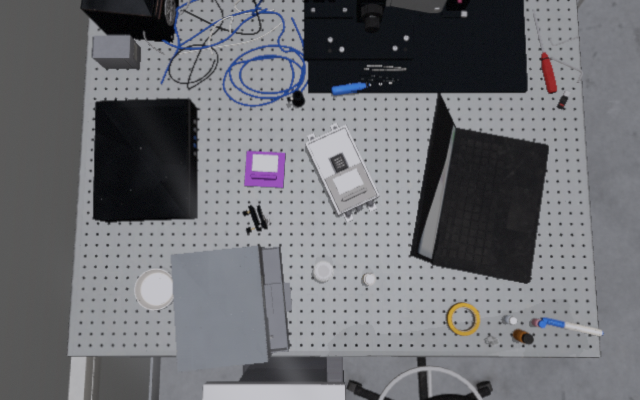

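The top view shows the box at about (342,170), with the tab at (339,161) and the cover near (349,183). The purple decoy is at (265,168), the tub at (322,271), the objective at (369,280) and the holder at (298,99). I'll zoom in next.

```bash
cat > h.py <<'E'
import numpy as np,cv2
def K(s):
    f=200/np.tan(np.radians(s['fov_y']/2));return np.array([[f,0,s['cx']],[0,f,s['cy']],[0,0,1]])
F=np.diag([1.,-1,-1])
def ray(s,px,z):
    u=cv2.undistortPoints(np.array(px,float).reshape(-1,1,2),K(s),s['dist_coeffs'])[:,0]
    R=F@s['world_to_cam'][:3,:3];t=F@s['world_to_cam'][:3,3];o=-R.T@t
    d=np.c_[u,np.ones(len(u))]@R
    return o+d*((z-o[2])/d[:,2])[:,None]
def proj(s,P):
    R=F@s['world_to_cam'][:3,:3];t=F@s['world_to_cam'][:3,3]
    return cv2.projectPoints(np.array(P,float).reshape(-1,1,3),cv2.Rodrigues(R)[0],t,K(s),s['dist_coeffs'])[0][:,0]
E
python3 - <<'E'
import pickle,cv2,numpy as np
a=pickle.load(open('top.pkl','rb'))['frame'][115:225,300:400];b=pickle.load(open('scene.pkl','rb'))['frame'][155:250,305:400]
a=cv2.resize(a,(400,440),interpolation=2);b=cv2.resize(b,(400,400),interpolation=2);b=cv2.copyMakeBorder(b,0,40,0,0,0)
cv2.imwrite('pics/z.png',np.hstack([a,b])[...,::-1])
E
```

```text
(no output)
```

View pics/z.png

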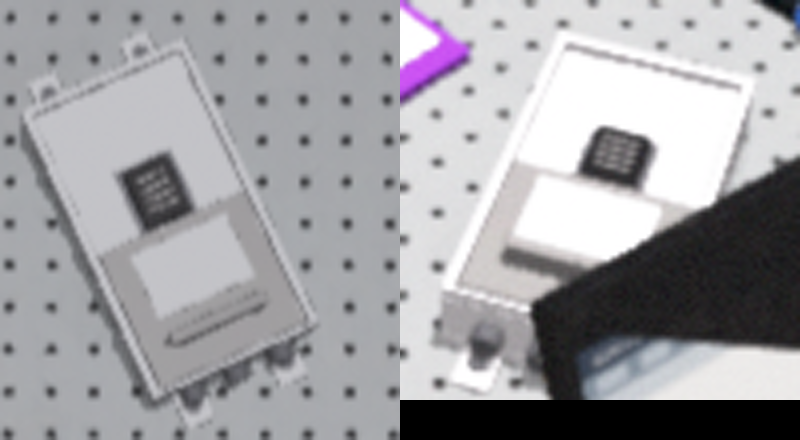

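The zoom (4x, offset (300,115)) shows the top outline corners at (25,115), (183,42), (315,322) and (155,397). The tab is around (156,190) and the rib around (217,318).

Run:
```python
import pickle,cv2,numpy as np
from h import *
t=pickle.load(open('top.pkl','rb'));s=pickle.load(open('scene.pkl','rb'))
c=np.array([[25,115],[183,42],[315,322],[155,397]])/4+[300,115]-.4
P=ray(t,c,.042);print(P)
print('sides',[np.linalg.norm(P[i]-P[i-1]) for i in range(4)])
ax=(P[0]+P[1]-P[2]-P[3])[:2];lat=(P[0]-P[1]+P[3]-P[2])[:2]
print('yaw',np.degrees(np.arctan2(ax[1],ax[0])),np.degrees(np.arctan2(lat[1],lat[0]))-90,'ctr',P.mean(0))
def blob(im,x0,y0,x1,y1,th,z,S):
    m=(im['frame'][y0:y1,x0:x1].max(2)<th).astype(np.uint8)
    cs=cv2.findContours(cv2.morphologyEx(m,cv2.MORPH_CLOSE,np.ones((5,5))),0,1)[0]
    k=max(cs,key=cv2.contourArea);r=cv2.minAreaRect(k);p=np.array(r[0])+[x0,y0]
    b=ray(im,cv2.boxPoints(r)+[x0,y0],z);e=b[:3][1:]-b[:3][:-1]
    print(S,p,r,ray(im,p,z)[0],np.linalg.norm(e,axis=1),np.degrees(np.arctan2(e[:,1],e[:,0])))
blob(t,325,145,352,177,100,.044,'tab top')
blob(s,346,182,370,202,110,.044,'tab scene')
R=ray(t,[np.array([217,318])/4+[300,115]-.4],.05);print('rib approx',R)
for n,a,b,z in(('tub',(322,271),(252,247),.06),('obj',(369,280),(284,290),.05),('holder',(298,99),(368,136),.044)):
    print(n,ray(t,[a],z),ray(s,[b],z))
```

```text
[[ 0.68893199 -0.07199448  0.042     ]
 [ 0.73199379 -0.1630531   0.042     ]
 [ 0.569023   -0.23712409  0.042     ]
 [ 0.52628199 -0.14624623  0.042     ]]
sides [np.float64(0.17879694307485952), np.float64(0.10072730821297644), np.float64(0.17901394623317668), np.float64(0.10042698750735798)]
yaw 24.489624291321864 25.248968280887937 ctr [ 0.62905769 -0.15460447  0.042     ]
tab top [338.60344791 162.74138069] ((13.603447914123535, 17.74138069152832), (15.756773948669434, 13.130645751953125), 66.80140686035156) [ 0.64324545 -0.14713803  0.044     ] [0.03016763 0.03647307] [ -66.44008716 -157.37412422]
tab scene [355.25000095 191.75000191] ((9.250000953674316, 9.750001907348633), (16.019386291503906, 13.261951446533203), 23.198591232299805) [ 0.64213854 -0.1482325   0.044     ] [0.03718848 0.03446814] [ 24.69624362 -77.34448382]
rib approx [[ 0.57025684 -0.18110779  0.05      ]]
tub [[ 0.39904335 -0.10950516  0.06      ]] [[ 0.39805804 -0.11614848  0.06      ]]
obj [[ 0.37937605 -0.21309136  0.05      ]] [[ 0.38231967 -0.21565142  0.05      ]]
holder [[ 0.79359058 -0.05332389  0.044     ]] [[ 0.79931654 -0.05169714  0.044     ]]
```

```bash
cat >> h.py <<'E'
from plant import *
yaw=np.radians(24.6);c_,s_=np.cos(yaw),np.sin(yaw)
O=np.array([.6305,-.1532,0]);H=np.array([[c_,-s_,0],[s_,c_,0],[0,0,1]])
W=lambda x,y,z:O+H@np.array([x,y,z])
R0=np.array([[c_,s_,0],[s_,-c_,0],[0,0,-1.]])   # tool x along housing x
def fz(n=4):
    a=[]
    for _ in range(n): r.wait(.03);a.append(get_state()['wrist_force'])
    return H.T@np.mean(a,0)
def loc(): return H.T@(get_state()['tool_pos']-O)
E
python3 - <<'E'
from h import *
hand.clamp(20)
p=get_state()['tool_pos'];r.movel([p[0],p[1],.40],rate=.25)
T=W(.016,0,.20)
print(kinematics.inverse_kinematics(W(.016,0,.40),R0),kinematics.inverse_kinematics(T,R0),kinematics.inverse_kinematics(W(-.1,0,.1),R0))
r.movep(W(.016,0,.40),R0)
r.movel(W(.016,0,.10),rate=.2)
st=get_state();print(st['time'],st['joint_positions'],loc(),fz(),st['grip_width'])
for n in("scene","top"):
    s=snapshot(n);cv2.imwrite(f'pics/{n}1.png',cv2.resize(s['frame'][100:300,200:500,::-1],None,fx=1.3,fy=1.3))
a=cv2.imread('pics/scene1.png');b=cv2.imread('pics/top1.png');cv2.imwrite('pics/b1.png',np.hstack([a,b]))
E
```

```text
[ 28.93172784  20.64103534 -27.05272097  75.30458126   9.24632865
  86.19980969 -62.62971048] [ 29.91367005  27.38671742 -27.46640623  90.28908838  13.46869654
  65.63054208 -65.90635322] [ 34.46929399  24.36618596 -22.41635012 107.25780507  11.74403138
  50.61945556 -59.03895489]
5.7917 [ 27.57702834  33.0389389  -24.36119193  94.31182162  15.77096322
  55.9012278  -67.5744508 ] [ 0.01708239 -0.00063543  0.10157602] [-0.09026866 -0.0502206   0.02969784] -0.00018111091601171812
```

View pics/b1.png

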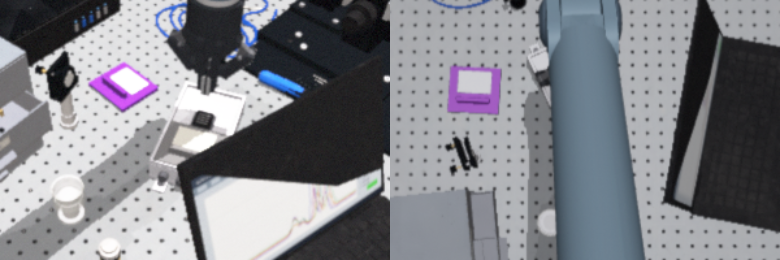

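The arm is clear of the laptop and cabinet, and the fingertips (about (205,85) in the left panel) are above the tab (203,120). Next I press the tab under force control.

Run:
```python
from h import *
r.movel(W(.016,0,.050),rate=.1)
f0=fz();print(f0,loc())
z=.050
while z>.028:
    z-=.0015; r.movel(W(.016,0,z),rate=.05); f=fz()-f0
    print(round(z,4),loc()[2].round(4),f.round(1))
    if f[2]>12: break
r.movel(W(.016,0,.10),rate=.15)
print(get_state()['time'])
s=snapshot("scene");cv2.imwrite('pics/s2.png',cv2.resize(s['frame'][155:250,305:400,::-1],None,fx=4,fy=4))
```

```text
[-0.28024153  0.33894477 -0.32846704] [ 0.01677832 -0.00038704  0.05083783]
0.0485 0.0487 [0.3 0.1 0.1]
0.047 0.0469 [-0.  -0.5  0.3]
0.0455 0.0455 [ 0.6 -0.4  0.4]
0.044 0.044 [ 0.4 -0.2  0.4]
0.0425 0.0426 [ 1.  -0.3  0.6]
0.041 0.0414 [-0.3 -0.3  4. ]
0.0395 0.0396 [ 0.2 -0.2  3.9]
0.038 0.0379 [ 0.8 -0.7  2.5]
0.0365 0.0364 [ 0.8 -0.5  2.5]
0.035 0.0352 [ 0.7 -0.5  4.5]
0.0335 0.0351 [-1.8  0.4 11. ]
0.032 0.035 [-4.2  2.4 17.1]
12.0083
```

View pics/s2.png

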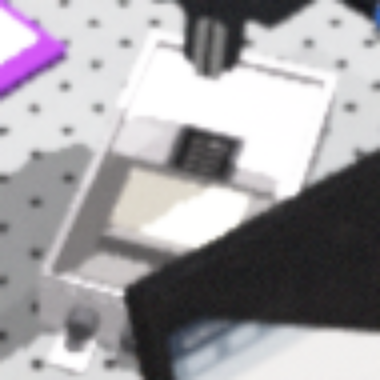

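The tab hit its hard stop at z = 35 mm, and in the picture it is flush with the deck (pixel (205,150)). Now I push the rib.

Run:
```python
from h import *
r.movel(W(-.098,0,.10),rate=.2)
r.movel(W(-.098,0,.0485),rate=.1)
f0=fz();print(loc(),f0)
x=-.098;xc=None
while x<.01:
    x+=.003 if xc is None else .006
    r.movel(W(x,0,.0485),rate=.05); f=fz(2)-f0;l=loc()
    print(round(x,4),l.round(4),f.round(1))
    if xc is None and f[0]<-.8: xc=l[0];print('contact')
    if abs(f[0])>9 or abs(f[1])>9 or abs(f[2])>9: print('stop');break
    if xc is None and x>-.07: print('no contact');break
    if xc is not None and l[0]-xc>.0785: break
print(xc,get_state()['time'])
s=snapshot("scene");cv2.imwrite('pics/s3.png',cv2.resize(s['frame'][155:250,305:400,::-1],None,fx=4,fy=4))
```

```text
[-0.09717133 -0.00053949  0.04939219] [-0.21438891 -0.17823518  0.01635368]
-0.095 [-0.0947 -0.0001  0.0489] [-0.2  0.2 -0. ]
-0.092 [-0.0919  0.      0.0485] [ 0.1 -0.1 -0. ]
-0.089 [-0.0889  0.      0.0485] [ 0.5 -0.6  0.5]
-0.086 [-0.0859  0.      0.0485] [ 0.8 -0.   0. ]
-0.083 [-0.0829  0.0001  0.0485] [-0.4 -0.2 -0.3]
-0.08 [-0.0799  0.0001  0.0485] [-0.5  0.2 -0.3]
-0.077 [-0.0769  0.      0.0485] [-0.3  0.3 -0.6]
-0.074 [-0.0737  0.      0.0485] [ 0.4  0.1 -0.2]
-0.071 [-0.0705  0.0001  0.0486] [ 0.   0.5 -0.7]
-0.068 [-0.0675  0.      0.0486] [0.  0.8 0.4]
no contact
None 16.7417
```

View pics/s3.png

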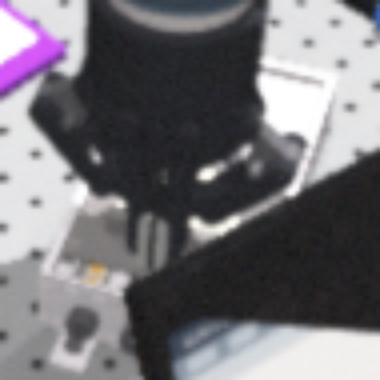

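The bay is opening: its orange terminals show at (95,270). So the cover is already sliding, with a force below the noise. I'll keep pushing until it gently meets the front stop.

Run:
```python
from h import *
f0=fz(2)
r.movel(W(-.010,0,.0485),rate=.06);print(loc().round(4),(fz(2)-f0).round(1))
x=-.010
while x<.014:
    x+=.002
    r.movel(W(x,0,.0485),rate=.04); f=fz(2)-f0;l=loc()
    print(round(x,4),l.round(4),f.round(1))
    if np.abs(f).max()>4: print('stop');break
print(get_state()['time'])
r.movel(W(l[0]-.03,0,.0485),rate=.1)
r.movel(W(l[0]-.03,0,.10),rate=.15)
s=snapshot("scene");cv2.imwrite('pics/s4.png',cv2.resize(s['frame'][155:250,305:400,::-1],None,fx=4,fy=4))
```

```text
[-0.01   -0.0002  0.0486] [ 0.5  0.5 -0.7]
-0.008 [-0.0081 -0.0002  0.0486] [-0.5 -0.1 -0.5]
-0.006 [-0.0061 -0.0001  0.0485] [-0.4 -0.2 -0.7]
-0.004 [-0.0038 -0.      0.0485] [-0.7 -0.  -0.4]
-0.002 [-0.0016  0.0001  0.0485] [ 0.   0.1 -0.4]
0.0 [0.0004 0.0001 0.0485] [-0.8  1.  -0.7]
0.002 [0.0024 0.0001 0.0485] [ 0.2  1.3 -0.4]
0.004 [0.0043 0.     0.0485] [-0.7  1.  -0.7]
0.006 [0.0063 0.     0.0485] [-0.2 -0.1 -0.2]
0.008 [0.0083 0.     0.0485] [-0.2  0.4 -0.4]
0.01 [0.0103 0.     0.0485] [0.3 0.  0.3]
0.012 [ 0.0113 -0.0001  0.0484] [-3.   0.9  1.3]
0.014 [ 0.0113 -0.0001  0.0484] [-6.9  1.9  4.1]
stop
21.8417
```

View pics/s4.png

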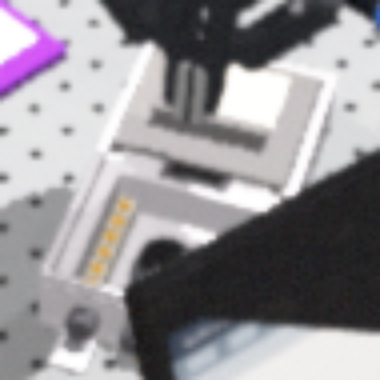

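The cover is against the front stop, the bay is fully open with the terminals at (110,240), and the button shows at (160,255). Now I press the button.

Run:
```python
from h import *
r.movel(W(-.055,0,.10),rate=.2)
r.movel(W(-.055,0,.036),rate=.1)
f0=fz();print(f0,loc());z=.036
while z>.016:
    z-=.0015; r.movel(W(-.055,0,z),rate=.05); f=fz()-f0
    print(round(z,4),loc().round(4),f.round(1))
    if f[2]>12: break
r.wait(.1)
r.movel(W(-.055,0,.10),rate=.1)
r.movel(W(-.055,0,.30),rate=.2)
p=get_state()['tool_pos'];r.movep(p+[-.12,.08,.05],R0)
print(get_state()['time'])
for n in("scene","top"):
    s=snapshot(n);cv2.imwrite(f'pics/{n}5.png',s['frame'][...,::-1])
a=cv2.imread('pics/scene5.png')[155:255,300:400];b=cv2.imread('pics/top5.png')[115:215,300:400]
cv2.imwrite('pics/b5.png',cv2.resize(np.hstack([a,b]),None,fx=4,fy=4))
```

```text
[-0.05511104 -0.2089164   0.03944158] [-0.0541827  -0.00061906  0.03704335]
0.0345 [-0.055  -0.0001  0.0346] [ 0.6  0.2 -0. ]
0.033 [-0.055   0.      0.0329] [ 0.1  0.2 -0.3]
0.0315 [-0.055   0.      0.0315] [-0.3  0.1  0.3]
0.03 [-0.0548 -0.0002  0.0302] [0.5 0.2 0.6]
0.0285 [-0.0547 -0.0002  0.0287] [ 0.5 -0.3  2.1]
0.027 [-0.0548 -0.0002  0.0272] [ 0.4 -0.1  3.1]
0.0255 [-0.0547 -0.0002  0.0257] [ 0.8 -0.3  3.8]
0.024 [-0.0547 -0.0002  0.0242] [ 0.3 -0.4  4.5]
0.0225 [-0.0547 -0.0002  0.024 ] [-1.2  1.4 11.7]
0.021 [-0.0547 -0.0002  0.0238] [-3.9  2.9 18.8]
30.8
```

View pics/b5.png

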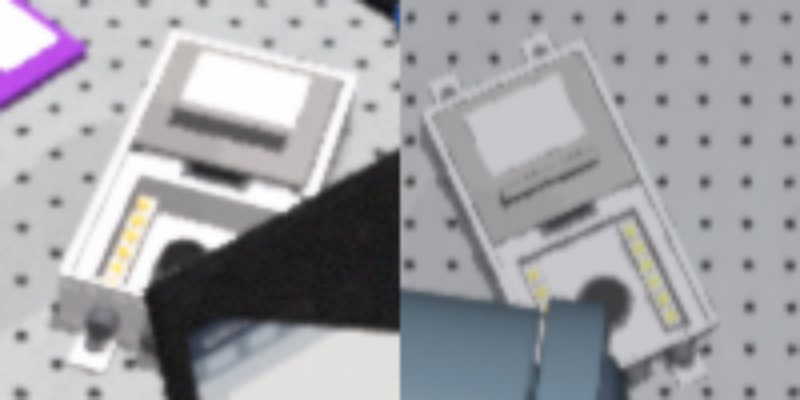

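The cover lies flat at the front stop and the bay is fully open. The button, at (605,300) in the right panel, was pressed to its hard stop and released. The arm is clear, so I'm handing the job in.

```bash
python3 -c "
from plant import *
print(get_state()['wrist_force']);print(workorder.sign_off())"
```

```text
[-0.11512036  0.45615196 -0.36395155]
the job is handed in; nothing more can be done
None
```

I handed the job in at about 31 s: the tab was pressed to its stop, the cover slid flat against the front stop with the bay fully open, and the reset button pressed fully down and let go; sign-off returned no verdict.

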